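# Weigh two coupling castings and mount the sound one on the brazing turntable

### The arm

A 6-joint arm with a two-finger parallel gripper is mounted at the origin on a cart in front of the work surface, level with it; the furniture and walls round the work are solid. World frame = base frame: x ahead of the robot, y to its left, z up, the work surface at z = 0. Lengths are in m, angles in rad, forces in N, time in s.
With the tool pointing down it reaches from about 0.25 to 0.8 m from the base axis. Payload 8.5 kg.
Tool frame: the origin (TCP) lies on the front face of the gripper's body, between the roots of the fingers; the fingertips stand 73 mm ahead of it and the grasp point (between the pads) lies 54 mm ahead of it; z points along the fingers, y is the line along which they close (so a half turn about z gives the same grasp; the last joint's range is limited). The gripper opens to 85 mm and grips with 20 to 120 N. Pads are 22 mm wide; open, the fingers measure 114 mm over their backs; the gripper's body (76 mm by 85 mm) begins 54 mm behind the grasp point. The pads swing forward as they close: fully open they stand 13 mm farther back than shut.
Start: joints at [1.308, 0.238, -0.013, 1.319, 0, 1.571], TCP at [0.136, 0.507, 0.304] pointing down, gripper open.
Joint ranges: [-2.66, 2.66], [-1.03, 1.9], [-1.14, 1.46], [-1.82, 2.27], [-1.45, 1.34], [-3.14, 3.14]. Speed limits (rad/s): [2.22, 2.22, 2.79, 3.14, 3.14, 3.14].

### API

Orientations are given as a unit quaternion [x, y, z, w].
In Python, from cell import r gives the robot as it stands.
- The arm moves only by the tool arm_command, never from a script. Its argument "commands" is a list of rows, each an object of numbers: "tx", "ty", "tz": the shift along the tool's x, y, z in m; "turn": the turn about the tool's z in rad; "fingers": the opening, from 0 (shut) to 1 (fully open). A call has exactly 10 rows; each row is the pose to reach, as a shift and turn from the pose commanded when the call began, along the tool's axes at that moment; what a row does not reach only later rows make up. A row lasts 1/10 s, in which the tool goes at most 50 mm and 8.59 degrees, less where a joint would pass 70% of its speed; a pose out of reach is approached as far as the arm can. A call with a gripper value outside its range is refused whole. The fingers move at their own pace and stop on an object; "grip_force" is the grip in N (left out, the last holds). Time passes only in rows, so rows that repeat a pose let the fingers close, or fill a call up. It gives the time, the measured TCP pose, the force, the opening and the grip force at its end, in the units of the state.
- r.state(): the state, without advancing time (a new reading comes with each control period).
- r.get_image(name): name is "scene" or "top" or "wrist"; returns the picture (480x640x3 uint8, red, green, blue); there is no depth.
- r.camera_model(name): a dict with "fovy" (degrees; the focal length in pixels is half the picture's height over the tangent of half this angle, whatever the lens; pixels are square), "cx", "cy" (the principal point, pixels), "R" (3x3) and "t" (3): a world point X has camera coordinates R X + t. Camera axes: x right, y down, z forward; pixel columns grow to the right and rows downward; lengths in m; the calibration is good to about 2 mm. A picture is of the moment at which its call begins: read the wrist's pose just before it. camera_model takes no time and is no camera call; for the wrist camera it gives the pose at the moment of the call.
- r.finish_job(): hands the job in; it is judged then, once.
The state is a dict: "t": time; "qpos": joint angles; "joint_vel": joint speeds; "effort": joint torques, N m; "tool_pos": TCP position; "tool_rot": TCP orientation; "force": force on the tool from outside, world axes, zero at the start; "wrist_torque": the same for the moment, N m; "grip_width": opening from 0.0 (shut) to 1.0 (fully open); "gripper_force": force on a finger pad.
Only numpy, scipy, OpenCV 4.12 (cv2) and the standard library are available. Lean on these libraries where they do the work, as an engineer would, in place of code of your own. Each camera call takes 0.05 s, during which the arm holds its last target. There are 200 camera calls.

### The job

One of these two coupling castings has a hidden blow-hole and is lighter. Weigh them against each other, one standing in each pan of the balance, then set the heavier one on the turntable's post, slots down, and turn it under light pressure until it drops over the sprung dogs and sits fully home, flush on the table; stop turning when it drops. Leave the lighter one standing in its pan, be gentle with the balance, never force a casting against the turntable or its dogs, and leave the other things lying around where they are.

Things in the scene. Friction and masses are not known exactly. Their poses are not given: they have to be found in the camera images.
- casting_p: bronze coupling half, 46 mm tall, 0.26 to 0.47 kg; same looks as casting_q, but one of the two is 80 g or more lighter. Origin: centre of its underside, z up its axis. Flange 48 mm across up to 14 mm, neck 41 mm to 16.5 mm, then a hexagonal hub 34 mm across flats up to 44 mm, to be gripped; flats face its x axis and every 60 degrees from it. Bored through, 18 mm.
- casting_q: the other coupling half: same shape, size, origin and axes as casting_p. Both have four straight slots across the underside, 10 mm wide and 8 mm deep, running from the bore outwards along the casting's +x, +y, -x and -y.
- balance: green equal-arm trip balance, fixed on the hearth, foot 88 x 270 mm. Origin: middle of the foot's underside, z up; the beam lies along its y axis, the scale plate with red pointer faces its -x. The two pans stay level while the beam tips.
- beam (a joint): beam of the balance, rad: 0 level, positive when the left (+y) pan is down, stops at +-0.11. It swings freely with some damping, so an empty pan sinks under a light touch until its rubber stop; two unequal castings take it to the stop within about a second.
- pan_left (a point): centre of the upper face of the pan at the balance's +y end, where a casting stands: aluminium, 100 mm across (flat 90 mm), rim 3.5 mm high, 76 mm above the hearth when level, 10 mm lower or higher at the stops.
- pan_right (a point): the same for the pan at the balance's -y end.
- turntable: small black brazing turntable, fixed, foot 108 mm across, brake knob on its -x side. Origin: centre of the underside, z up. On it a round steel table, 124 mm across, that stands at any angle and is held by the tightened brake (it slips only beyond about 0.9 N m; do not force it).
- seat (a point): centre of the table's upper face, 50 mm above the hearth, where the underside of a casting lies when fully home. On the same axis stands a fixed steel post: 16 mm thick up to 19.5 mm above the face, then tapered to 5.6 mm thick at 31.5 mm.
- dogs (a point): on the axis at the top of the four dogs, 6 mm above the seat: steel ribs 7 mm wide, 10.5 to 21.5 mm from the axis, 90 degrees apart. They are sprung and sink flush into the table (5.6 N to start, 8.3 N flush), so a casting whose slots are not over them is held up. Within about 4 degrees they spring into the slots and the push vanishes.
- post_tip (a point): top of the post, 31.5 mm above the seat. The dogs' angle is that of the table: different each time, not given. A casting held down on them with about 7 N needs at most a 90 degree turn to find them; turned on after that, its slots bear on the dogs against the brake.
- steel_block: bystander: ground steel block 32 x 50 x 25 mm, origin at its underside's centre.
- copper_tube: bystander: copper tube offcut, 32 mm thick, 90 mm long, lying along its y axis, origin at its underside's centre.
Things that resemble listed ones, but are neither listed nor needed, are in the scene too. What is shaped like the casting_p but green or orange is not meant.

How it is judged:
On the way:
1. both castings stand upright in opposite pans, let go, and the beam has tipped to the heavier side (contact force between the fingers and casting_p below 0.05 N and contact force between the fingers and casting_q below 0.05 N and contact force between the arm and balance below 0.05 N and (value of joint beam above 0.08 rad or value of joint beam below -0.08 rad) and ((horizontal distance between casting_p and pan_left below 0.032 m and z of casting_p in the frame of pan_left between -0.004 and 0.004 m and angle between each of casting_p, casting_q's own z axis and vertical below 0.1 rad and horizontal distance between casting_q and pan_right below 0.032 m and z of casting_q in the frame of pan_right between -0.004 and 0.004 m) or (horizontal distance between casting_q and pan_left below 0.032 m and z of casting_q in the frame of pan_left between -0.004 and 0.004 m and angle between each of casting_q, casting_p's own z axis and vertical below 0.1 rad and horizontal distance between casting_p and pan_right below 0.032 m and z of casting_p in the frame of pan_right between -0.004 and 0.004 m))), for 0.2 s.
At the end, for the whole second after the job is handed in: the heavier casting sits fully home on the turntable (weighing on it with more than 3.6 N, which the lighter one cannot; underside within 2.5 mm of the table's face, within 3 mm of its axis, upright, at rest) and the lighter one stands upright in its pan, within 32 mm of the pan's centre (((horizontal distance between casting_p and seat below 0.003 m and z of casting_p in the frame of seat between -0.003 and 0.0025 m and angle between casting_p's own z axis and vertical below 0.05 rad and contact force between casting_p and turntable above 3.6 N and linear speed of each of casting_p, casting_q below 0.02 m/s and ((horizontal distance between casting_q and pan_left below 0.032 m and z of casting_q in the frame of pan_left between -0.004 and 0.004 m and angle between casting_q's own z axis and vertical below 0.1 rad) or (horizontal distance between casting_q and pan_right below 0.032 m and z of casting_q in the frame of pan_right between -0.004 and 0.004 m and angle between casting_q's own z axis and vertical below 0.1 rad))) or (horizontal distance between casting_q and seat below 0.003 m and z of casting_q in the frame of seat between -0.003 and 0.0025 m and angle between casting_q's own z axis and vertical below 0.05 rad and contact force between casting_q and turntable above 3.6 N and linear speed of each of casting_q, casting_p below 0.02 m/s and ((horizontal distance between casting_p and pan_left below 0.032 m and z of casting_p in the frame of pan_left between -0.004 and 0.004 m and angle between casting_p's own z axis and vertical below 0.1 rad) or (horizontal distance between casting_p and pan_right below 0.032 m and z of casting_p in the frame of pan_right between -0.004 and 0.004 m and angle between casting_p's own z axis and vertical below 0.1 rad))))); the robot touches nothing.
It fails at once if a casting is forced against the turntable or its dogs with more than 40 N (contact force between any of casting_p, casting_q and turntable above 40 N).
It fails at once if the balance is pressed with more than 30 N (contact force between any of the arm, casting_p, casting_q and balance above 30 N).
It fails at once if a bystander is moved more than 30 mm (distance of any of steel_block, copper_tube from where it was at the start of the episode above 0.03 m).
It also fails if it takes over 72 s, if anything falls off the work surface, if the arm or the gripper's body presses on something with over 40 N, if the wrist force passes 120 N, or if a joint passes its speed limit or range.

## Working session

There is one attempt and no reset: what is moved stays moved. The work goes in short steps, Python scripts to look and compute and a tool call to move; the robot and the scene stay as the last step left them, time stands still between calls to the robot, and variables do not carry over. Pictures are saved under pics/ and viewed, at most 10 in all, crops included, and the job is handed in when it is done.

Besides the shell and the picture viewer there is one more tool, called after ">>>" as a command line: name --argument value ..., lists and objects as JSON in quotes. arm_command: Moves the arm, as the interface text tells. Its arguments: {"type":"object","properties":{"commands":{"type":"array","items":{"type":"object","properties":{"tx":{"type":"number"},"ty":{"type":"number"},"tz":{"type":"number"},"turn":{"type":"number"},"fingers":{"type":"number"}}}},"grip_force":{"type":"number"}},"required":["commands"]}

```bash
mkdir -p pics; python3 - <<'E'
from cell import r
import cv2,numpy as np
for n in("scene","top"):
    im=r.get_image(n); cv2.imwrite(f"pics/{n}0.png",im[:,:,::-1]); m=r.camera_model(n); print(n,{k:np.round(v,4).tolist() for k,v in m.items()})
s=r.state(); print(s)
E
```

```text
scene {'fovy': 53.8317, 'cx': 316.6797, 'cy': 240.2145, 'R': [[0.7729, -0.6339, -0.0265], [-0.3007, -0.3293, -0.8951], [0.5587, 0.6998, -0.4452]], 't': [-0.3599, 0.2346, 0.6143]}
top {'fovy': 51.7528, 'cx': 316.4991, 'cy': 244.829, 'R': [[0.0255, -0.9989, 0.0392], [-0.9808, -0.0326, -0.1922], [0.1932, -0.0336, -0.9806]], 't': [-0.037, 0.4697, 0.8538]}
{'t': 0.1, 'qpos': array([ 1.30798359e+00,  2.38707250e-01, -1.41635558e-02,  1.31919310e+00,
       -5.10940676e-06,  1.57081382e+00]), 'joint_vel': array([-1.21326834e-03, -1.29700982e-03,  1.02377750e-03,  1.08546826e-03,
       -4.57543755e-05, -3.74432088e-04]), 'effort': array([-3.82981052e-04, -5.39719319e+01,  3.47000313e+01,  1.33997059e-02,
       -4.62257049e-05,  2.51769848e-05]), 'tool_pos': array([0.1363232 , 0.50670606, 0.30335144]), 'tool_rot': array([ 1.31037161e-01,  9.91377255e-01, -6.28658744e-04, -8.05060493e-05]), 'force': array([ 0.35530143, -0.30601897, -0.88188584]), 'wrist_torque': array([0.04480484, 0.00543453, 0.04679608]), 'gripper_force': 0.0, 'grip_width': 0.9970126280906809}
```

View pics/top0.png

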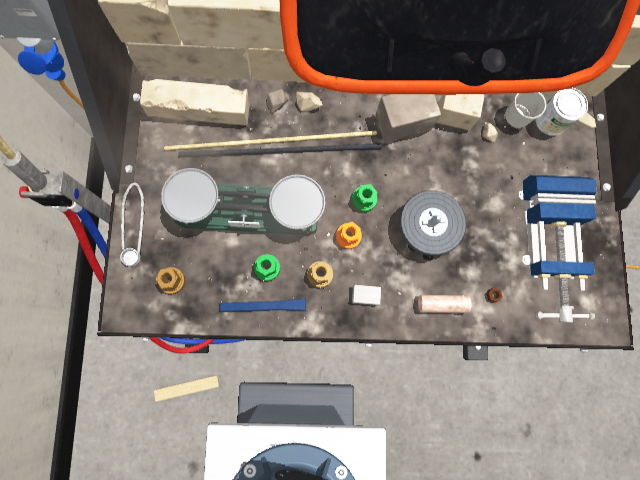

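View pics/scene0.png

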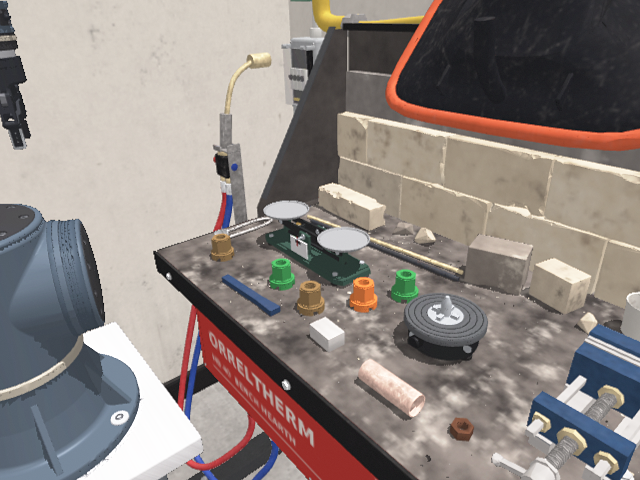

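Top view: the bronze castings are at about (170,280) and (320,273). The look-alikes are green at (266,267) and (365,197), and orange at (348,235). Balance pans are at (190,196) and (297,202), the turntable at (433,222), the block at (366,295) and the tube at (444,304). The two bronze ones fit the description. I'll confirm them in a crop and measure.

```bash
cat > h.py <<'E'
import cv2,numpy as np
from cell import r
def f(m): return 240/np.tan(np.radians(m["fovy"])/2)
def plane(m,u,v,z):
    R=np.array(m["R"]);t=np.array(m["t"]);d=R.T@np.array([(u-m["cx"])/f(m),(v-m["cy"])/f(m),1]);c=-R.T@t
    return c+d*(z-c[2])/d[2]
def proj(m,X):
    p=np.array(m["R"])@np.asarray(X)+np.array(m["t"]);return f(m)*p[0]/p[2]+m["cx"],f(m)*p[1]/p[2]+m["cy"]
def tri(ms,uv):
    A=np.zeros((3,3));b=np.zeros(3)
    for m,(u,v) in zip(ms,uv):
        R=np.array(m["R"]);c=-R.T@np.array(m["t"]);d=R.T@np.array([(u-m["cx"])/f(m),(v-m["cy"])/f(m),1]);d/=np.linalg.norm(d)
        P=np.eye(3)-np.outer(d,d);A+=P;b+=P@c
    return np.linalg.solve(A,b)
E
python3 - <<'E'
from h import *
im=cv2.imread("pics/top0.png");m=r.camera_model("top")
a=cv2.resize(im[250:310,140:200],(400,400),interpolation=cv2.INTER_CUBIC);b=cv2.resize(im[243:303,290:350],(400,400),interpolation=cv2.INTER_CUBIC)
c=cv2.resize(im[185:260,390:475],(400,353)) 
cv2.imwrite("pics/crop1.png",np.hstack([a,b]))
hsv=cv2.cvtColor(im,cv2.COLOR_BGR2HSV)
for name,(x0,y0,x1,y1) in dict(A=(150,260,190,300),B=(300,253,340,293)).items():
    k=np.zeros(im.shape[:2],np.uint8);k[y0:y1,x0:x1]=cv2.inRange(hsv,(8,90,60),(28,255,255))[y0:y1,x0:x1]
    cs=max(cv2.findContours(k,0,2)[0],key=cv2.contourArea);(u,v),rad=cv2.minEnclosingCircle(cs)
    print(name,u,v,rad,cv2.contourArea(cs),plane(m,u,v,.014).round(4))
def ell(name,x0,y0,x1,y1,lo,hi,z):
    k=np.zeros(im.shape[:2],np.uint8);k[y0:y1,x0:x1]=cv2.inRange(hsv,lo,hi)[y0:y1,x0:x1]
    k=cv2.morphologyEx(k,cv2.MORPH_OPEN,np.ones((5,5)))
    cs=cv2.convexHull(max(cv2.findContours(k,0,1)[0],key=cv2.contourArea));e=cv2.fitEllipse(cs)
    print(name,np.round(e[0],1),np.round(e[1],1),plane(m,*e[0],z).round(4))
ell("panL",155,160,225,230,(0,0,120),(180,60,255),.078)
ell("panR",265,165,332,240,(0,0,120),(180,60,255),.078)
ell("post plate",405,195,460,250,(0,0,140),(180,60,255),.05)
ell("table",395,185,472,258,(0,0,70),(180,90,255),.05)
E
```

```text
A 170.53968811035156 279.26983642578125 14.715888023376465 577.5 [0.4035 0.2426 0.014 ]
B 319.84344482421875 274.1262512207031 13.255184173583984 502.0 [ 0.4215 -0.0319  0.014 ]
panL [165.  193.8] [ 70.4 107.9] [0.5473 0.2482 0.078 ]
panR [304.7 195.3] [73.6 98.5] [0.5537 0.0012 0.078 ]
post plate [432.1 223.6] [55.9 63.2] [ 0.5167 -0.2354  0.05  ]
table [440.3 213.1] [ 83.5 105.7] [ 0.5373 -0.2511  0.05  ]
```

View pics/crop1.png

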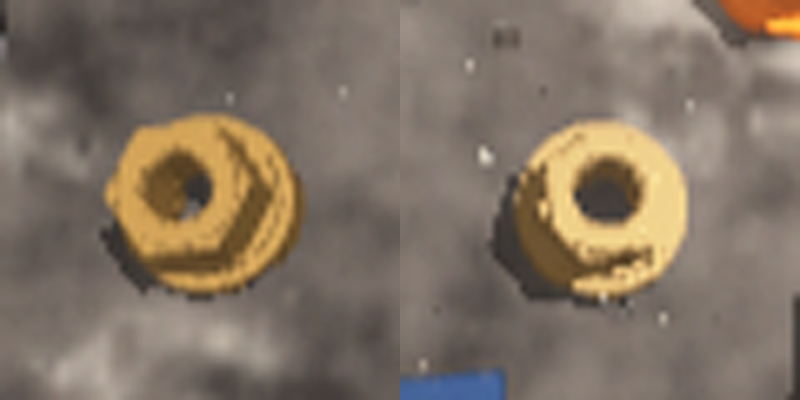

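The left crop shows A, the hex-hub bronze casting (bore at about (166.7,277.7) in the picture). The right shows B, the same shape and upright (bore at about (321,271.5)). Next I'll take a wrist view from above each.

```bash
cat >> h.py <<'E'
from scipy.spatial.transform import Rotation as Ro
def tool(): 
    s=r.state();return np.array(s["tool_pos"]),Ro.from_quat(s["tool_rot"]).as_matrix()
def shift(X,yaw=None):
    "tool-axis shift to world TCP X, and turn so tool y lies along yaw (mod pi)"
    p,T=tool();d=T.T@(np.asarray(X)-p);o=[d.round(4).tolist()]
    cur=np.arctan2(T[1,1],T[0,1])
    if yaw is not None:
        w=(yaw-cur+np.pi/2)%np.pi-np.pi/2;o.append("turn %.4f q6 %.2f"%(-w,r.state()["qpos"][5]))
    return o
E
python3 - <<'E'
from h import *
m=r.camera_model("top")
print(plane(m,166.7,277.7,.046),plane(m,321,271.5,.046))
w=r.camera_model("wrist");p,T=tool();R=np.array(w["R"]);c=-R.T@np.array(w["t"])
print("cam in tool",T.T@(c-p),"axes",(R@T).round(3).tolist(),w["fovy"],w["cx"],w["cy"])
print(shift((.40,.20,.30)))
E
```

```text
[0.40231291 0.24129147 0.046     ] [ 0.42192166 -0.03255163  0.046     ]
cam in tool [ 0.07087588 -0.0006726  -0.07052325] axes [[0.0, 1.0, -0.0], [-0.96, 0.0, -0.28], [-0.28, 0.0, 0.96]] 70.16337704770712 320.4569473897655 242.83736488314685
[[-0.3343, -0.2277, 0.0036]]
```

>>> arm_command --commands '[{"tx":-0.334,"ty":-0.228,"tz":0},{"tx":-0.334,"ty":-0.228,"tz":0},{"tx":-0.334,"ty":-0.228,"tz":0},{"tx":-0.334,"ty":-0.228,"tz":0},{"tx":-0.334,"ty":-0.228,"tz":0},{"tx":-0.334,"ty":-0.228,"tz":0},{"tx":-0.334,"ty":-0.228,"tz":0},{"tx":-0.334,"ty":-0.228,"tz":0},{"tx":-0.334,"ty":-0.228,"tz":0},{"tx":-0.334,"ty":-0.228,"tz":0}]' --grip_force 40

```text
invalid input
```

```bash
python3 - <<'E'
from h import *
import pickle
s=r.state();print(s["tool_pos"],s["joint_vel"].round(3))
w=r.camera_model("wrist");im=r.get_image("wrist");cv2.imwrite("pics/w1.png",im[:,:,::-1]);pickle.dump(w,open("w1.pkl","wb"))
for X in [(.402,.241,.046),(.422,-.032,.046),(.52,.235,.078),(.52,.0,.078),(.517,-.235,.05)]: print(np.round(proj(w,X),1))
E
```

```text
[0.1363232  0.50670606 0.30335144] [-0.001 -0.001  0.001  0.001 -0.    -0.   ]
[170.6 474.6]
[-16.6 527. ]
[191.  569.5]
[ 21.7 601.8]
[-111.2  603.4]
```

View pics/w1.png

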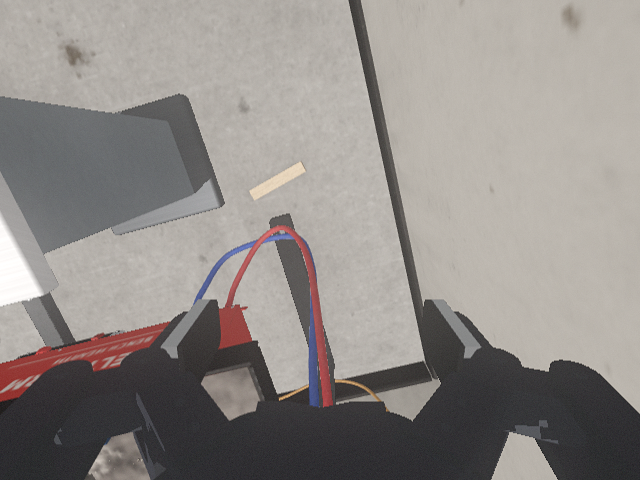

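The picture shows only the floor: the command was refused, so the arm didn't move. I'll retry with all the fields filled in.

>>> arm_command --commands '[{"tx":-0.41,"ty":-0.2,"tz":0,"turn":0,"fingers":1},{"tx":-0.41,"ty":-0.2,"tz":0,"turn":0,"fingers":1},{"tx":-0.41,"ty":-0.2,"tz":0,"turn":0,"fingers":1},{"tx":-0.41,"ty":-0.2,"tz":0,"turn":0,"fingers":1},{"tx":-0.41,"ty":-0.2,"tz":0,"turn":0,"fingers":1},{"tx":-0.41,"ty":-0.2,"tz":0,"turn":0,"fingers":1},{"tx":-0.41,"ty":-0.2,"tz":0,"turn":0,"fingers":1},{"tx":-0.41,"ty":-0.2,"tz":0,"turn":0,"fingers":1},{"tx":-0.41,"ty":-0.2,"tz":0,"turn":0,"fingers":1},{"tx":-0.41,"ty":-0.2,"tz":0,"turn":0,"fingers":1}]' --grip_force 40

```text
t: 1.15
tool_pos: [0.4836, 0.204, 0.3033]
tool_rot: [0.133, 0.991, -0.0, 0.0]
force: [-0.0, 0.4, -0.2]
grip_width: 1.001
gripper_force: 0.0
```

```bash
python3 - <<'E'
from h import *
import pickle
s=r.state();print(s["t"],s["tool_pos"],s["joint_vel"].round(3))
w=r.camera_model("wrist");im=r.get_image("wrist");cv2.imwrite("pics/w2.png",im[:,:,::-1]);pickle.dump(w,open("w2.pkl","wb"))
for X in [(.402,.241,.046),(.422,-.032,.046),(.53,.23,.076),(.53,.0,.076),(.517,-.235,.05)]: print(np.round(proj(w,X),1))
E
```

```text
1.15 [0.48356437 0.20397968 0.30332877] [-0.037  0.022  0.025  0.031  0.03  -0.032]
[337.  122.8]
[ 72.9 221.3]
[361.7 265.4]
[132.3 324. ]
[-59.1 352.4]
```

View pics/w2.png

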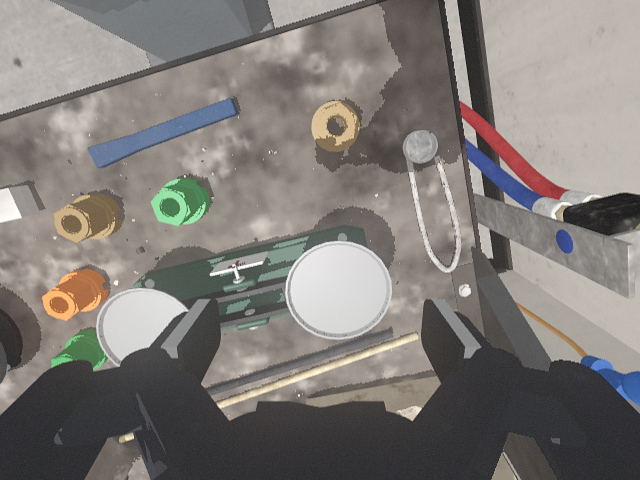

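A sits at about (336,125), the left pan at (339,290), the right pan at (148,335), partly hidden by a finger, and B at (88,218). The prediction from the top view agrees. Next: pan ellipses and hub orientation.

```bash
python3 - <<'E'
from h import *
import pickle
im=cv2.imread("pics/w2.png");w=pickle.load(open("w2.pkl","rb"));hsv=cv2.cvtColor(im,cv2.COLOR_BGR2HSV)
tp=cv2.imread("pics/top0.png");m=r.camera_model("top")
a=cv2.resize(im[85:165,295:375],(400,400),interpolation=cv2.INTER_CUBIC)
b=cv2.resize(tp[253:293,300:340],(400,400),interpolation=cv2.INTER_CUBIC)
cv2.imwrite("pics/crop2.png",np.hstack([a,b]))
def ell(name,im,m,x0,y0,x1,y1,z,lo=190):
    g=cv2.cvtColor(im,cv2.COLOR_BGR2GRAY);h=cv2.cvtColor(im,cv2.COLOR_BGR2HSV)
    k=np.zeros(g.shape,np.uint8);k[y0:y1,x0:x1]=((g>lo)&(h[...,1]<30))[y0:y1,x0:x1]*255
    k=cv2.morphologyEx(k,cv2.MORPH_OPEN,np.ones((7,7)))
    c=cv2.convexHull(max(cv2.findContours(k,0,1)[0],key=cv2.contourArea));e=cv2.fitEllipse(c)
    print(name,np.round(e[0],1),np.round(e[1],1),plane(m,*e[0],z).round(4),plane(m,*e[0],.078).round(4));return e[0]
for lo in(170,190):
    e1=ell("L wrist",im,w,275,230,405,350,.0775,lo);e2=ell("L top",tp,m,158,165,222,226,.0775,lo)
    print("tri L",tri([w,m],[e1,e2]).round(4))
    ell("R top",tp,m,268,172,328,232,.0775,lo)
E
```

```text
L wrist [343.9 289.9] [ 94.3 113.7] [0.5488 0.2082 0.0775] [0.5486 0.2082 0.078 ]
L top [188.6 196.2] [50.8 54.6] [0.5445 0.2067 0.0775] [0.5444 0.2066 0.078 ]
tri L [0.5458 0.2074 0.0797]
R top [295.8 202.4] [51.2 54.9] [0.5402 0.0167 0.0775] [0.5401 0.0167 0.078 ]
L wrist [338.2 288. ] [90.7 96.2] [0.5455 0.2034 0.0775] [0.5453 0.2035 0.078 ]
L top [189.5 195.6] [48.7 52. ] [0.5458 0.2052 0.0775] [0.5457 0.2051 0.078 ]
tri L [0.544  0.2039 0.082 ]
R top [296.5 202.5] [50.5 50.9] [0.54   0.0154 0.0775] [0.5398 0.0154 0.078 ]
```

View pics/crop2.png

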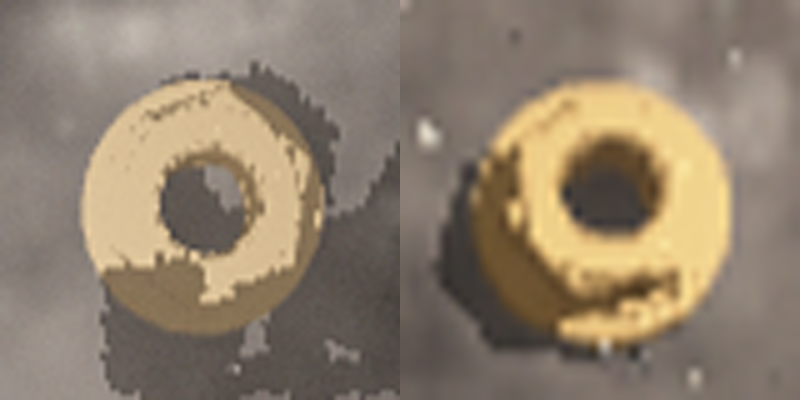

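A's hub has flats facing about 0/±60° in world, so I'll grip it along 60°. Pans: left (.5455,.2045), right (.540,.016). Moving above A.

```bash
python3 - <<'E'
from h import *
m=r.camera_model("top");w=r.camera_model("wrist")
print(tool()[0],tri([m,w],[(166.7,277.7),(337,126)]), plane(w,337.5,126,.046))
print(shift((.402,.2415,.15),np.radians(60)))
E
```

```text
[0.48248721 0.20487693 0.30323702] [0.40295307 0.24169047 0.04352193] [0.40350063 0.24173707 0.046     ]
[[0.0873, 0.0142, 0.1532], 'turn 0.2564 q6 0.67']
```

>>> arm_command --commands '[{"tx":0.084,"ty":0.013,"tz":0.1,"turn":0.1,"fingers":1},{"tx":0.084,"ty":0.013,"tz":0.15,"turn":0.256,"fingers":1},{"tx":0.084,"ty":0.013,"tz":0.15,"turn":0.256,"fingers":1},{"tx":0.084,"ty":0.013,"tz":0.15,"turn":0.256,"fingers":1},{"tx":0.084,"ty":0.013,"tz":0.15,"turn":0.256,"fingers":1},{"tx":0.084,"ty":0.013,"tz":0.15,"turn":0.256,"fingers":1},{"tx":0.084,"ty":0.013,"tz":0.15,"turn":0.256,"fingers":1},{"tx":0.084,"ty":0.013,"tz":0.15,"turn":0.256,"fingers":1},{"tx":0.084,"ty":0.013,"tz":0.15,"turn":0.256,"fingers":1},{"tx":0.084,"ty":0.013,"tz":0.15,"turn":0.256,"fingers":1}]' --grip_force 40

```text
t: 2.2
tool_pos: [0.4031, 0.2416, 0.1544]
tool_rot: [0.257, 0.966, 0.0, 0.0]
force: [0.0, -0.7, -0.9]
grip_width: 0.996
gripper_force: 0.0
```

```bash
python3 - <<'E'
from h import *
import pickle
print(tool()[0],r.state()["joint_vel"].round(3),shift((.4025,.2415,.09),np.radians(60)))
w=r.camera_model("wrist");im=r.get_image("wrist");cv2.imwrite("pics/w3.png",im[:,:,::-1]);pickle.dump(w,open("w3.pkl","wb"))
print(proj(w,(.4025,.2415,.046)))
h=cv2.cvtColor(im,cv2.COLOR_RGB2HSV);k=cv2.inRange(h,(8,60,50),(28,255,255));c=max(cv2.findContours(k,0,2)[0],key=cv2.contourArea);print(cv2.boundingRect(c))
E
```

```text
[0.40306686 0.24163446 0.1544216 ] [ 0.002  0.003 -0.005 -0.003 -0.001  0.   ] [[0.0005, -0.0004, 0.0644], 'turn 0.0043 q6 1.06']
(np.float64(320.557062525172), np.float64(273.77106168676147))
(286, 218, 71, 89)
```

View pics/w3.png

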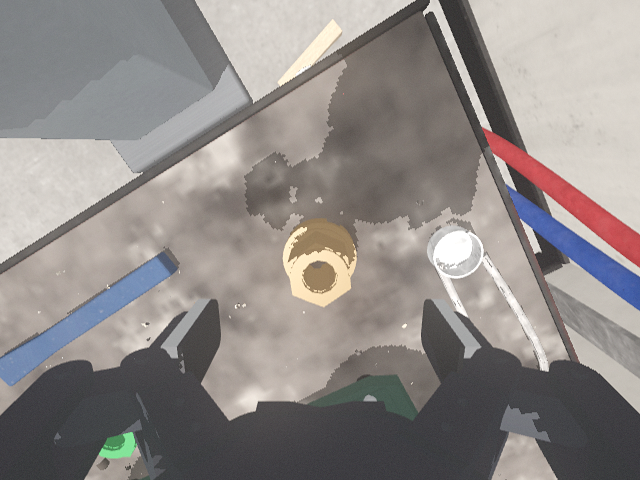

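The hub's flats face the fingers and the bore is at (320,277), within 2 mm of the prediction. Descending and gripping.

>>> arm_command --commands '[{"tx":-0.001,"ty":0,"tz":0.035,"turn":0,"fingers":1},{"tx":-0.001,"ty":0,"tz":0.064,"turn":0,"fingers":1},{"tx":-0.001,"ty":0,"tz":0.064,"turn":0,"fingers":1},{"tx":-0.001,"ty":0,"tz":0.064,"turn":0,"fingers":1},{"tx":-0.001,"ty":0,"tz":0.064,"turn":0,"fingers":0},{"tx":-0.001,"ty":0,"tz":0.064,"turn":0,"fingers":0},{"tx":-0.001,"ty":0,"tz":0.064,"turn":0,"fingers":0},{"tx":-0.001,"ty":0,"tz":0.064,"turn":0,"fingers":0},{"tx":-0.001,"ty":0,"tz":0.064,"turn":0,"fingers":0},{"tx":-0.001,"ty":0,"tz":0.064,"turn":0,"fingers":0}]' --grip_force 40

```text
t: 3.25
tool_pos: [0.4039, 0.2414, 0.0909]
tool_rot: [0.256, 0.967, 0.0, 0.001]
force: [-0.8, -2.3, 7.7]
grip_width: 0.403
gripper_force: 39.0
```

>>> arm_command --commands '[{"tx":0,"ty":0,"tz":-0.04,"turn":0,"fingers":0},{"tx":0,"ty":0,"tz":-0.08,"turn":0,"fingers":0},{"tx":0,"ty":0,"tz":-0.12,"turn":0,"fingers":0},{"tx":-0.04,"ty":0.011,"tz":-0.12,"turn":0,"fingers":0},{"tx":-0.08,"ty":0.022,"tz":-0.12,"turn":0,"fingers":0},{"tx":-0.12,"ty":0.033,"tz":-0.12,"turn":0,"fingers":0},{"tx":-0.141,"ty":0.038,"tz":-0.12,"turn":0,"fingers":0},{"tx":-0.141,"ty":0.038,"tz":-0.12,"turn":0,"fingers":0},{"tx":-0.141,"ty":0.038,"tz":-0.11,"turn":0,"fingers":0},{"tx":-0.141,"ty":0.038,"tz":-0.1,"turn":0,"fingers":0}]' --grip_force 40

```text
t: 4.25
tool_pos: [0.5436, 0.2043, 0.1889]
tool_rot: [0.256, 0.967, -0.0, -0.001]
force: [0.3, 0.1, -3.7]
grip_width: 0.404
gripper_force: 42.6
```

```bash
python3 - <<'E'
from h import *
s=r.state();print(s["force"],s["grip_width"],tool()[0],shift((.5455,.2045,.158)))
E
```

```text
[ 0.33928745  0.11474836 -3.69882195] 0.4038342783722604 [0.54362786 0.20431024 0.18889776] [[-0.0016, 0.0011, 0.0309]]
```

>>> arm_command --commands '[{"tx":0,"ty":0,"tz":0.008,"turn":0,"fingers":0},{"tx":0,"ty":0,"tz":0.013,"turn":0,"fingers":0},{"tx":0,"ty":0,"tz":0.018,"turn":0,"fingers":0},{"tx":0,"ty":0,"tz":0.023,"turn":0,"fingers":0},{"tx":0,"ty":0,"tz":0.027,"turn":0,"fingers":0},{"tx":0,"ty":0,"tz":0.03,"turn":0,"fingers":0},{"tx":0,"ty":0,"tz":0.03,"turn":0,"fingers":0},{"tx":0,"ty":0,"tz":0.03,"turn":0,"fingers":0},{"tx":0,"ty":0,"tz":0.03,"turn":0,"fingers":0},{"tx":0,"ty":0,"tz":0.03,"turn":0,"fingers":0}]' --grip_force 40

```text
t: 5.25
tool_pos: [0.5449, 0.2043, 0.1601]
tool_rot: [0.257, 0.967, 0.0, 0.0]
force: [0.3, -0.2, -4.6]
grip_width: 0.4
gripper_force: 42.5
```

>>> arm_command --commands '[{"tx":0,"ty":0,"tz":0.001,"turn":0,"fingers":0},{"tx":0,"ty":0,"tz":0.002,"turn":0,"fingers":0},{"tx":0,"ty":0,"tz":0.003,"turn":0,"fingers":0},{"tx":0,"ty":0,"tz":0.003,"turn":0,"fingers":0},{"tx":0,"ty":0,"tz":0.003,"turn":0,"fingers":0},{"tx":0,"ty":0,"tz":0.003,"turn":0,"fingers":0},{"tx":0,"ty":0,"tz":0.003,"turn":0,"fingers":0},{"tx":0,"ty":0,"tz":0.003,"turn":0,"fingers":0},{"tx":0,"ty":0,"tz":0.003,"turn":0,"fingers":0},{"tx":0,"ty":0,"tz":0.003,"turn":0,"fingers":0}]' --grip_force 40

```text
t: 6.25
tool_pos: [0.5448, 0.2042, 0.1569]
tool_rot: [0.256, 0.967, -0.0, 0.0]
force: [-0.0, -0.6, -3.6]
grip_width: 0.402
gripper_force: 42.5
```

>>> arm_command --commands '[{"tx":0,"ty":0,"tz":0.001,"turn":0,"fingers":0},{"tx":0,"ty":0,"tz":0.001,"turn":0,"fingers":0},{"tx":0,"ty":0,"tz":0.001,"turn":0,"fingers":1},{"tx":0,"ty":0,"tz":0.001,"turn":0,"fingers":1},{"tx":0,"ty":0,"tz":0.001,"turn":0,"fingers":1},{"tx":0,"ty":0,"tz":0.001,"turn":0,"fingers":1},{"tx":0,"ty":0,"tz":0.001,"turn":0,"fingers":1},{"tx":0,"ty":0,"tz":-0.04,"turn":0,"fingers":1},{"tx":0,"ty":0,"tz":-0.08,"turn":0,"fingers":1},{"tx":0,"ty":0,"tz":-0.11,"turn":0,"fingers":1}]' --grip_force 40

```text
t: 7.25
tool_pos: [0.545, 0.2043, 0.2692]
tool_rot: [0.257, 0.967, 0.0, 0.001]
force: [0.6, 0.2, 0.4]
grip_width: 1.001
gripper_force: 0.0
```

```bash
python3 - <<'E'
from h import *
print(tool()[0]);m=r.camera_model("top");im=r.get_image("scene");t=r.get_image("top")
ms=r.camera_model("scene");print(proj(ms,(.545,.204,.112)),proj(m,(.545,.204,.112)),proj(m,(.422,-.0325,.046)))
h=lambda i:cv2.cvtColor(i,cv2.COLOR_RGB2HSV)
cv2.imwrite("pics/s1.png",cv2.resize(np.hstack([im[170:320,200:390],t[150:300,140:330]])[:,:,::-1],(760,300)))
print(shift((.422,-.0325,.155),np.radians(60)),shift((.422,-.0325,.155),np.radians(90)))
E
```

```text
[0.54498779 0.20433456 0.26922127]
(np.float64(283.52964058955774), np.float64(195.00544718010968)) (np.float64(185.85288103483623), np.float64(190.17399636241825)) (np.float64(320.97241546758596), np.float64(271.45601166444465))
[[-0.0092, -0.2684, 0.115], 'turn 0.0048 q6 0.88'] [[-0.0092, -0.2684, 0.115], 'turn -0.5188 q6 0.88']
```

View pics/s1.png

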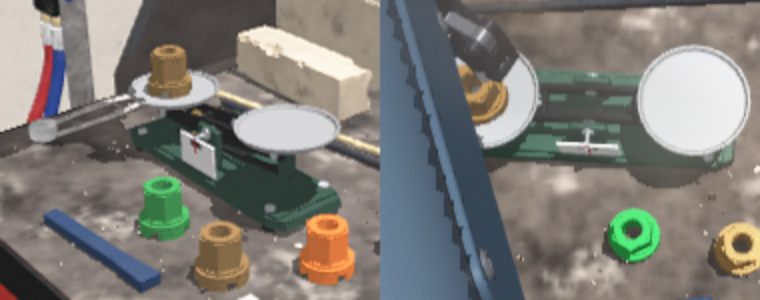

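A stands in the left pan at about (85,90) in the crop, with that pan down. Now to B for a close look.

>>> arm_command --commands '[{"tx":-0.009,"ty":-0.05,"tz":0,"turn":0,"fingers":1},{"tx":-0.009,"ty":-0.1,"tz":0,"turn":0,"fingers":1},{"tx":-0.009,"ty":-0.15,"tz":0.03,"turn":0,"fingers":1},{"tx":-0.009,"ty":-0.2,"tz":0.06,"turn":0,"fingers":1},{"tx":-0.009,"ty":-0.24,"tz":0.09,"turn":0,"fingers":1},{"tx":-0.009,"ty":-0.268,"tz":0.11,"turn":0,"fingers":1},{"tx":-0.009,"ty":-0.268,"tz":0.11,"turn":0,"fingers":1},{"tx":-0.009,"ty":-0.268,"tz":0.11,"turn":0,"fingers":1},{"tx":-0.009,"ty":-0.268,"tz":0.11,"turn":0,"fingers":1},{"tx":-0.009,"ty":-0.268,"tz":0.11,"turn":0,"fingers":1}]' --grip_force 40

```text
t: 8.35
tool_pos: [0.4209, -0.0323, 0.1576]
tool_rot: [0.256, 0.967, 0.0, 0.001]
force: [0.5, 0.9, 0.4]
grip_width: 1.002
gripper_force: 0.0
```

```bash
python3 - <<'E'
from h import *
print(tool()[0],shift((.422,-.0325,.095),np.radians(60)))
w=r.camera_model("wrist");im=r.get_image("wrist");u,v=proj(w,(.422,-.0325,.046));print(u,v)
cv2.imwrite("pics/w4.png",cv2.resize(im[150:350,190:450,::-1],(780,600),interpolation=cv2.INTER_CUBIC))
E
```

```text
[ 0.42090753 -0.03227422  0.15758742] [[-0.001, 0.0003, 0.0626], 'turn 0.0061 q6 0.44']
321.8666846478775 273.99760362513837
```

View pics/w4.png

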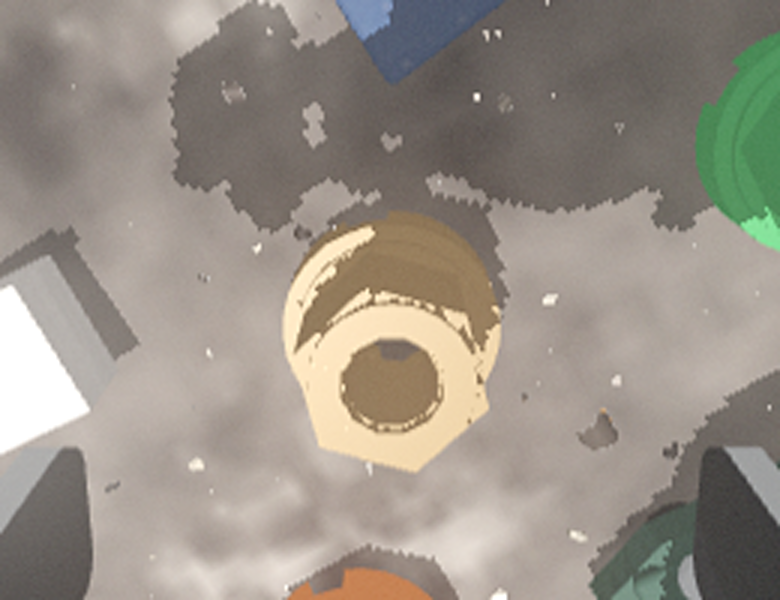

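In the crop B is upright with its bore at (392,385), 2 mm further along −tool x than predicted. The hub is turned about 13° counter-clockwise from the fingers. Correcting and gripping slightly higher up.

>>> arm_command --commands '[{"tx":-0.003,"ty":0,"tz":0.0,"turn":-0.13,"fingers":1},{"tx":-0.003,"ty":0,"tz":0.03,"turn":-0.22,"fingers":1},{"tx":-0.003,"ty":0,"tz":0.062,"turn":-0.22,"fingers":1},{"tx":-0.003,"ty":0,"tz":0.062,"turn":-0.22,"fingers":1},{"tx":-0.003,"ty":0,"tz":0.062,"turn":-0.22,"fingers":0},{"tx":-0.003,"ty":0,"tz":0.062,"turn":-0.22,"fingers":0},{"tx":-0.003,"ty":0,"tz":0.062,"turn":-0.22,"fingers":0},{"tx":-0.003,"ty":0,"tz":0.062,"turn":-0.22,"fingers":0},{"tx":-0.003,"ty":0,"tz":0.062,"turn":-0.22,"fingers":0},{"tx":-0.003,"ty":0,"tz":0.062,"turn":-0.22,"fingers":0}]' --grip_force 40

```text
t: 9.4
tool_pos: [0.4231, -0.0345, 0.0962]
tool_rot: [0.149, 0.989, 0.0, 0.001]
force: [-1.2, 0.3, 9.3]
grip_width: 0.393
gripper_force: 39.0
```

```bash
python3 - <<'E'
from h import *
print(tool()[0],shift((.540,.016,.22)))
E
```

```text
[ 0.42308628 -0.03451006  0.09618745] [[-0.0971, 0.0828, -0.1235]]
```

>>> arm_command --commands '[{"tx":0,"ty":0,"tz":-0.04,"turn":0,"fingers":0},{"tx":0,"ty":0,"tz":-0.08,"turn":0,"fingers":0},{"tx":0,"ty":0,"tz":-0.12,"turn":0,"fingers":0},{"tx":-0.03,"ty":0.025,"tz":-0.124,"turn":0,"fingers":0},{"tx":-0.06,"ty":0.05,"tz":-0.124,"turn":0,"fingers":0},{"tx":-0.085,"ty":0.07,"tz":-0.124,"turn":0,"fingers":0},{"tx":-0.097,"ty":0.083,"tz":-0.124,"turn":0,"fingers":0},{"tx":-0.097,"ty":0.083,"tz":-0.124,"turn":0,"fingers":0},{"tx":-0.097,"ty":0.083,"tz":-0.112,"turn":0,"fingers":0},{"tx":-0.097,"ty":0.083,"tz":-0.1,"turn":0,"fingers":0}]' --grip_force 40

```text
t: 10.4
tool_pos: [0.5386, 0.016, 0.1942]
tool_rot: [0.149, 0.989, -0.0, -0.0]
force: [0.1, 0.1, -1.9]
grip_width: 0.387
gripper_force: 42.6
```

```bash
python3 - <<'E'
from h import *
s=r.state();print(s["force"],s["grip_width"],tool()[0],shift((.540,.016,.176)))
E
```

```text
[ 0.1312647   0.10005889 -1.88599421] 0.3869298746616504 [0.53855032 0.01601832 0.19415093] [[-0.0014, 0.0004, 0.0182]]
```

>>> arm_command --commands '[{"tx":0,"ty":0,"tz":0.004,"turn":0,"fingers":0},{"tx":0,"ty":0,"tz":0.008,"turn":0,"fingers":0},{"tx":0,"ty":0,"tz":0.011,"turn":0,"fingers":0},{"tx":0,"ty":0,"tz":0.013,"turn":0,"fingers":0},{"tx":0,"ty":0,"tz":0.015,"turn":0,"fingers":0},{"tx":0,"ty":0,"tz":0.015,"turn":0,"fingers":0},{"tx":0,"ty":0,"tz":0.015,"turn":0,"fingers":0},{"tx":0,"ty":0,"tz":0.015,"turn":0,"fingers":0},{"tx":0,"ty":0,"tz":0.015,"turn":0,"fingers":0},{"tx":0,"ty":0,"tz":0.015,"turn":0,"fingers":0}]' --grip_force 40

```text
t: 11.4
tool_pos: [0.5395, 0.0163, 0.1801]
tool_rot: [0.149, 0.989, -0.0, 0.0]
force: [-0.7, -3.1, 1.6]
grip_width: 0.389
gripper_force: 43.0
```

>>> arm_command --commands '[{"tx":0,"ty":0,"tz":0,"turn":0,"fingers":1},{"tx":0,"ty":0,"tz":0,"turn":0,"fingers":1},{"tx":0,"ty":0,"tz":0,"turn":0,"fingers":1},{"tx":0,"ty":0,"tz":0,"turn":0,"fingers":1},{"tx":0,"ty":0,"tz":0,"turn":0,"fingers":1},{"tx":0,"ty":0,"tz":-0.04,"turn":0,"fingers":1},{"tx":0,"ty":0,"tz":-0.08,"turn":0,"fingers":1},{"tx":0,"ty":0,"tz":-0.1,"turn":0,"fingers":1},{"tx":0,"ty":0,"tz":-0.1,"turn":0,"fingers":1},{"tx":0,"ty":0,"tz":-0.1,"turn":0,"fingers":1}]' --grip_force 40

```text
t: 12.4
tool_pos: [0.5395, 0.0164, 0.2798]
tool_rot: [0.149, 0.989, 0.0, 0.0]
force: [0.1, 0.2, -0.0]
grip_width: 1.0
gripper_force: 0.0
```

```bash
python3 - <<'E'
from h import *
print(tool()[0],r.state()["force"])
im=r.get_image("scene");ms=r.camera_model("scene")
a=im[170:290,240:390,::-1];a=cv2.resize(a,(750,600),interpolation=cv2.INTER_CUBIC)
cv2.imwrite("pics/s2.png",a)
E
```

```text
[0.53947321 0.01636853 0.27983774] [ 0.05660303  0.16208114 -0.02723822]
```

View pics/s2.png

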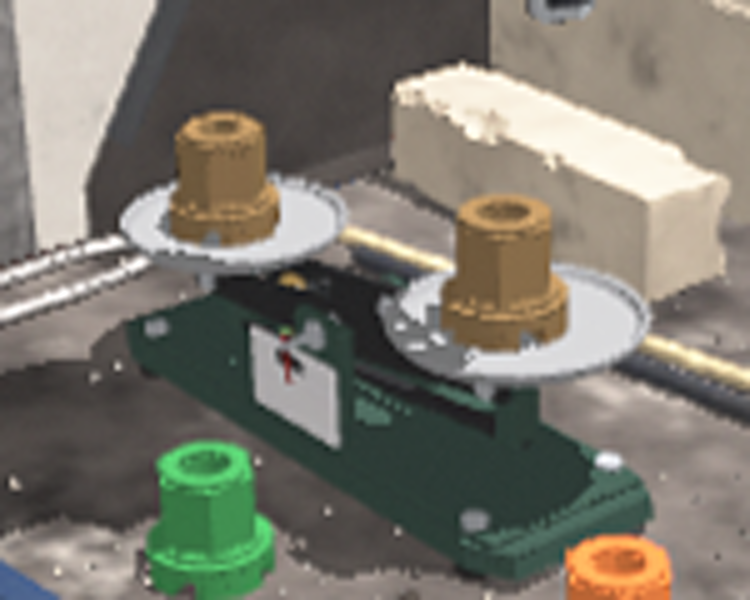

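Both castings stand in the pans, at crop (222,180) and (510,270). The left top at picture (284.4,195) matches z = .112 m, i.e. pan down. I'll check that numerically and plan the look at the turntable.

```bash
python3 - <<'E'
from h import *
ms=r.camera_model("scene")
for z in(.112,.132): print(z,np.round(proj(ms,(.545,.204,z)),1),np.round(proj(ms,(.54,.016,z)),1))
print(shift((.5167,-.2354,.25)),shift((.545,.2042,.28),np.radians(60)),r.state()["qpos"].round(2))
E
```

```text
0.112 [283.5 195. ] [340.6 222.2]
0.132 [283.  186.2] [340.5 212.3]
[[-0.0527, -0.2472, 0.0291]] [[0.0497, 0.1813, -0.001], 'turn 0.2248 q6 0.33'] [ 0.03  0.27 -0.03  1.27 -0.    0.33]
```

The left top at row 195 means the pan is down and the right at row 212 means it is up, so A (left) is heavier. Looking at the turntable before picking A up.

>>> arm_command --commands '[{"tx":-0.053,"ty":-0.247,"tz":0.029,"turn":0,"fingers":1},{"tx":-0.053,"ty":-0.247,"tz":0.029,"turn":0,"fingers":1},{"tx":-0.053,"ty":-0.247,"tz":0.029,"turn":0,"fingers":1},{"tx":-0.053,"ty":-0.247,"tz":0.029,"turn":0,"fingers":1},{"tx":-0.053,"ty":-0.247,"tz":0.029,"turn":0,"fingers":1},{"tx":-0.053,"ty":-0.247,"tz":0.029,"turn":0,"fingers":1},{"tx":-0.053,"ty":-0.247,"tz":0.029,"turn":0,"fingers":1},{"tx":-0.053,"ty":-0.247,"tz":0.029,"turn":0,"fingers":1},{"tx":-0.053,"ty":-0.247,"tz":0.029,"turn":0,"fingers":1},{"tx":-0.053,"ty":-0.247,"tz":0.029,"turn":0,"fingers":1}]' --grip_force 40

```text
t: 13.45
tool_pos: [0.5177, -0.234, 0.2511]
tool_rot: [0.148, 0.989, -0.0, 0.0]
force: [0.2, 0.2, 0.5]
grip_width: 0.999
gripper_force: 0.0
```

```bash
python3 - <<'E'
from h import *
import pickle
p,T=tool();print(p,r.state()["joint_vel"].round(3))
w=r.camera_model("wrist");im=r.get_image("wrist");cv2.imwrite("pics/w5.png",im[:,:,::-1]);pickle.dump((w,p,T),open("w5.pkl","wb"))
# rectify plane z=.05 and z=.0815 about guess, 0.25 mm/px, in world axes
C=np.array([.5167,-.2354])
def rect(z,half,n):
    g=np.linspace(-half,half,n);X,Y=np.meshgrid(C[0]+g,C[1]+g)   # cols x, rows y
    P=np.stack([X,Y,np.full_like(X,z)],-1)@np.array(w["R"]).T+np.array(w["t"])
    return cv2.remap(im,(f(w)*P[...,0]/P[...,2]+w["cx"]).astype(np.float32),(f(w)*P[...,1]/P[...,2]+w["cy"]).astype(np.float32),1)
a=cv2.cvtColor(rect(.05,.075,601),cv2.COLOR_RGB2GRAY)
cir=cv2.HoughCircles(cv2.GaussianBlur(a,(7,7),2),cv2.HOUGH_GRADIENT,1,200,param1=80,param2=20,minRadius=235,maxRadius=262);
if cir is not None:
    for c in cir[0][:3]: print("table circle",C+(c[:2]-300)*.00025,c[2]*.25)
for rr in ((70,110),(110,150),(150,235)):
    cir=cv2.HoughCircles(cv2.GaussianBlur(a,(7,7),2),cv2.HOUGH_GRADIENT,1,200,param1=80,param2=15,minRadius=rr[0],maxRadius=rr[1])
    if cir is not None:
        for c in cir[0][:2]: print("circle",C+(c[:2]-300)*.00025,c[2]*.25)
b=cv2.cvtColor(rect(.0815,.02,41),cv2.COLOR_RGB2GRAY)
print("tip area (1mm):");print("\n".join(" ".join("%3d"%v for v in row) for row in b[8:33,8:33]))
c=cv2.cvtColor(rect(.056,.03,31),cv2.COLOR_RGB2GRAY)
print("dogs area (2mm):");print("\n".join(" ".join("%3d"%v for v in row) for row in c))
E
```

```text
[ 0.51766125 -0.23400634  0.25107975] [-0.002 -0.001  0.002 -0.     0.    -0.003]
table circle [ 0.522575 -0.240275] 59.75
circle [ 0.522575 -0.240025] 26.575
circle [ 0.520825 -0.240275] 28.275
circle [ 0.521575 -0.242275] 57.775
circle [ 0.58632501 -0.162775  ] 40.55
tip area (1mm):
246 245 245 245 244 243 242 242 193 143 174 181 198 212 223 225 236 237 235 235 235 235 235 235 234
244 245 244 244 244 244 244 245 225 154 149 147 147 142 159 204 219 228 235 235 234 233 233 233 234
244 243 242 243 242 242 243 246 196 149 156 165 172 176 179 180 181 185 205 222 235 235 233 234 232
244 244 245 244 244 244 244 241 199 160 164 170 172 177 181 183 183 183 180 189 227 239 238 237 235
240 240 241 241 242 244 226 183 157 161 165 169 174 179 179 181 184 187 190 191 200 229 237 237 237
233 234 236 239 242 224 170 156 156 160 165 167 169 171 173 177 202 236 235 228 200 211 234 236 235
245 235 233 238 198 154 149 148 155 160 160 162 165 168 169 185 232 240 238 238 225 206 227 237 236
242 236 232 225 163 149 148 150 151 153 154 157 161 163 162 200 237 237 235 237 237 200 215 234 233
239 245 238 20
[... 4846 characters left out ...]
 159 163 213 224 226 226 225 225 227 228 224 172 149 153 154 153 153 152 148 116
 97  98  99 141 123 145 140 158 158 158 156 158 157 155 154 151 176 171 177 154 156 154 155 156 155 155 154 153 147 122 153
 83  97  96  98 125 159 149 132 160 158 160 158 157 158 155 157 156 155 154 154 154 154 154 152 155 154 155 141 129 153 151
 89  86  96  99 138 155 155 154 129 147 159 156 157 156 157 155 155 156 155 156 154 154 153 153 154 148 120 134 150 152 150
114  86  85  96 145 153 155 155 155 148 122 129 153 154 154 154 153 156 154 156 155 155 155 142 120 140 153 152 150 150 149
141  93  84  83 146 153 154 154 152 153 154 153 132 124 126 128 132 142 147 124 125 112 128 145 152 153 153 150 152 151 151
```

The turntable axis from the wrist view is (.5226,−.2402): post tip and plate circle agree to 0.5 mm. The dogs stand at about +7° (mod 90). Now over A with the same camera, so that biases cancel.

```bash
python3 - <<'E'
from h import *
ms=r.camera_model("scene")
c=np.array([.545,.2043])
for u,v in((212,238),(210,232)): 
    P=plane(ms,u/5+240,v/5+170,.071)[:2]-c;print(P,np.hypot(*P),np.degrees(np.arctan2(P[1],P[0])))
for a in range(150,300,30):
    print(a,np.round((np.array(proj(ms,(*(c+.024*np.array([np.cos(np.radians(a)),np.sin(np.radians(a))])),.071)))-[240,170])*5))
print(shift((.545,.2042,.28),np.radians(60)))
E
```

```text
[-0.01927105 -0.01890184] 0.026993571948840514 -135.55416402815376
[-0.01616234 -0.01309767] 0.02080312731863831 -140.97932127863706
150 [168. 218.]
180 [177. 228.]
210 [200. 234.]
240 [228. 235.]
270 [255. 229.]
[[0.1021, 0.4271, -0.0289], 'turn 0.2266 q6 -0.13']
```

>>> arm_command --commands '[{"tx":0.102,"ty":0.427,"tz":-0.029,"turn":0.226,"fingers":1},{"tx":0.102,"ty":0.427,"tz":-0.029,"turn":0.226,"fingers":1},{"tx":0.102,"ty":0.427,"tz":-0.029,"turn":0.226,"fingers":1},{"tx":0.102,"ty":0.427,"tz":-0.029,"turn":0.226,"fingers":1},{"tx":0.102,"ty":0.427,"tz":-0.029,"turn":0.226,"fingers":1},{"tx":0.102,"ty":0.427,"tz":-0.029,"turn":0.226,"fingers":1},{"tx":0.102,"ty":0.427,"tz":-0.029,"turn":0.226,"fingers":1},{"tx":0.102,"ty":0.427,"tz":-0.029,"turn":0.226,"fingers":1},{"tx":0.102,"ty":0.427,"tz":-0.029,"turn":0.226,"fingers":1},{"tx":0.102,"ty":0.427,"tz":-0.029,"turn":0.226,"fingers":1}]' --grip_force 40

```text
t: 14.5
tool_pos: [0.5453, 0.2083, 0.2801]
tool_rot: [0.256, 0.967, 0.001, 0.0]
force: [0.3, 0.1, -1.2]
grip_width: 1.002
gripper_force: 0.0
```

>>> arm_command --commands '[{"tx":0,"ty":0,"tz":0,"turn":0,"fingers":1},{"tx":0,"ty":0,"tz":0,"turn":0,"fingers":1},{"tx":0,"ty":0,"tz":0,"turn":0,"fingers":1},{"tx":0,"ty":0,"tz":0,"turn":0,"fingers":1},{"tx":0,"ty":0,"tz":0,"turn":0,"fingers":1},{"tx":0,"ty":0,"tz":0,"turn":0,"fingers":1},{"tx":0,"ty":0,"tz":0,"turn":0,"fingers":1},{"tx":0,"ty":0,"tz":0,"turn":0,"fingers":1},{"tx":0,"ty":0,"tz":0,"turn":0,"fingers":1},{"tx":0,"ty":0,"tz":0,"turn":0,"fingers":1}]' --grip_force 40

```text
t: 15.5
tool_pos: [0.5456, 0.2028, 0.2799]
tool_rot: [0.259, 0.966, -0.0, -0.0]
force: [0.0, 0.2, 0.2]
grip_width: 1.0
gripper_force: 0.0
```

```bash
python3 - <<'E'
from h import *
import pickle
p,T=tool();print(r.state()["t"],p,r.state()["joint_vel"].round(3),"q6",r.state()["qpos"][5])
w=r.camera_model("wrist");im=r.get_image("wrist");cv2.imwrite("pics/w6.png",im[:,:,::-1])
C=np.array([.545,.2042])
g=np.arange(-20,21)*.001;X,Y=np.meshgrid(C[0]+g,C[1]+g)
P=np.stack([X,Y,np.full_like(X,.112)],-1)@np.array(w["R"]).T+np.array(w["t"])
b=cv2.remap(im,(f(w)*P[...,0]/P[...,2]+w["cx"]).astype(np.float32),(f(w)*P[...,1]/P[...,2]+w["cy"]).astype(np.float32),1)
b=cv2.cvtColor(b,cv2.COLOR_RGB2GRAY);print("\n".join(" ".join("%3d"%v for v in row[6:40]) for row in b[3:38]))
s=cv2.imread("pics/s2.png");ms=r.camera_model("scene");c=np.array([.545,.2043])
h=cv2.cvtColor(s,cv2.COLOR_BGR2HSV)
for z in(.068,.071,.073):
  print(z,[(a,int(h[int((v-170)*5+2),int((u-240)*5+2),1]),int(h[int((v-170)*5+2),int((u-240)*5+2),2])) for a in range(170,281,6) for u,v in [proj(ms,(*(c+.0238*np.array([np.cos(np.radians(a)),np.sin(np.radians(a))])),z))]])
E
```

```text
15.5 [0.54559687 0.20283656 0.27988254] [ 0.     0.001 -0.     0.002 -0.001  0.   ] q6 0.8807038856223043
239 232 224 223 221 221 222 223 219 221 222 220 219 219 219 219 218 218 219 227 235 241 241 241 241 241 240 240 240 239 239 239 238 239
223 222 223 222 221 223 223 192 200 223 220 220 220 219 220 220 218 218 218 217 219 235 241 241 241 240 239 239 240 239 238 239 238 238
223 222 223 223 223 223 207 214 223 221 221 220 219 220 220 219 218 219 218 218 217 221 229 237 241 239 241 240 239 239 239 238 238 238
213 223 215 186 204 223 224 222 222 221 221 220 219 221 220 219 219 218 218 217 218 217 215 221 236 240 240 239 239 239 240 238 238 238
224 224 208 176 225 223 221 221 221 221 220 221 219 219 219 219 219 217 218 218 218 217 217 215 224 232 238 239 239 238 238 238 238 237
209 199 219 224 223 222 222 221 221 221 220 221 221 220 220 219 220 218 218 218 217 216 216 215 215 216 225 236 241 238 238 238 238 237
221 194 222 222 221 222 221 221 221 220 221 214 220 213 199 196 210 216 219 218 217 215 215 216 215 213 214 225 235 238 239 238 238 237
198 215 223 222 221 221 222 221 222 222 20
[... 4036 characters left out ...]
266, 98, 141), (272, 103, 139), (278, 108, 137)]
0.071 [(170, 117, 107), (176, 122, 107), (182, 123, 108), (188, 122, 109), (194, 124, 109), (200, 124, 107), (206, 123, 104), (212, 87, 105), (218, 11, 114), (224, 4, 118), (230, 65, 117), (236, 118, 112), (242, 119, 126), (248, 125, 131), (254, 120, 123), (260, 122, 134), (266, 121, 137), (272, 124, 136), (278, 121, 135)]
0.073 [(170, 111, 106), (176, 119, 109), (182, 118, 110), (188, 115, 111), (194, 117, 111), (200, 113, 111), (206, 118, 108), (212, 114, 107), (218, 61, 112), (224, 43, 120), (230, 92, 122), (236, 114, 123), (242, 118, 128), (248, 117, 133), (254, 115, 122), (260, 115, 135), (266, 120, 138), (272, 119, 139), (278, 117, 137)]
```

A's slots read about 36–41° (mod 90) and the hub flats are about aligned with yaw 60°. Gripping A from the lowered pan.

>>> arm_command --commands '[{"tx":0,"ty":0.001,"tz":0.04,"turn":0,"fingers":1},{"tx":0,"ty":0.001,"tz":0.08,"turn":0,"fingers":1},{"tx":0,"ty":0.001,"tz":0.105,"turn":0,"fingers":1},{"tx":0,"ty":0.001,"tz":0.12,"turn":0,"fingers":1},{"tx":0,"ty":0.001,"tz":0.12,"turn":0,"fingers":1},{"tx":0,"ty":0.001,"tz":0.12,"turn":0,"fingers":0.6},{"tx":0,"ty":0.001,"tz":0.12,"turn":0,"fingers":0.5},{"tx":0,"ty":0.001,"tz":0.12,"turn":0,"fingers":0},{"tx":0,"ty":0.001,"tz":0.12,"turn":0,"fingers":0},{"tx":0,"ty":0.001,"tz":0.12,"turn":0,"fingers":0}]' --grip_force 40

```text
t: 16.55
tool_pos: [0.5465, 0.2037, 0.1611]
tool_rot: [0.259, 0.966, 0.0, 0.001]
force: [-0.8, -0.7, 5.5]
grip_width: 0.402
gripper_force: 39.2
```

>>> arm_command --commands '[{"tx":0,"ty":0,"tz":-0.003,"turn":0,"fingers":0},{"tx":0,"ty":0,"tz":-0.006,"turn":0,"fingers":0},{"tx":0,"ty":0,"tz":-0.009,"turn":0,"fingers":0},{"tx":0,"ty":0,"tz":-0.012,"turn":0,"fingers":0},{"tx":0,"ty":0,"tz":-0.016,"turn":0,"fingers":0},{"tx":0,"ty":0,"tz":-0.02,"turn":0,"fingers":0},{"tx":0,"ty":0,"tz":-0.026,"turn":0,"fingers":0},{"tx":0,"ty":0,"tz":-0.05,"turn":0,"fingers":0},{"tx":0,"ty":0,"tz":-0.09,"turn":0,"fingers":0},{"tx":0,"ty":0,"tz":-0.12,"turn":0,"fingers":0}]' --grip_force 40

```text
t: 17.55
tool_pos: [0.5458, 0.2035, 0.2817]
tool_rot: [0.259, 0.966, -0.0, -0.0]
force: [0.4, 0.5, -3.2]
grip_width: 0.399
gripper_force: 41.0
```

```bash
python3 - <<'E'
from h import *
import pickle
s=r.state();print(s["force"],s["grip_width"])
yaw=np.radians(52);tx=np.array([-np.sin(yaw),np.cos(yaw)])
P=np.array([.5228,-.2394])-.0005*tx;print(P)
print(tool()[0],shift((*P,.20),yaw),shift((.54,-.02,.285)))
E
```

```text
[ 0.43423024  0.53879958 -3.16950133] 0.39937623464257405
[ 0.52319401 -0.23970783]
[0.5457655  0.20346474 0.28170107] [[-0.2026, -0.3948, 0.0818], 'turn 0.1383 q6 0.88'] [[-0.107, -0.1963, -0.0032]]
```

>>> arm_command --commands '[{"tx":-0.023,"ty":-0.044,"tz":0,"turn":0,"fingers":0},{"tx":-0.046,"ty":-0.088,"tz":0,"turn":0,"fingers":0},{"tx":-0.069,"ty":-0.132,"tz":0,"turn":0.05,"fingers":0},{"tx":-0.092,"ty":-0.176,"tz":0,"turn":0.1,"fingers":0},{"tx":-0.114,"ty":-0.22,"tz":0,"turn":0.14,"fingers":0},{"tx":-0.136,"ty":-0.264,"tz":0,"turn":0.14,"fingers":0},{"tx":-0.158,"ty":-0.308,"tz":0,"turn":0.14,"fingers":0},{"tx":-0.18,"ty":-0.351,"tz":0.02,"turn":0.14,"fingers":0},{"tx":-0.203,"ty":-0.395,"tz":0.04,"turn":0.14,"fingers":0},{"tx":-0.203,"ty":-0.395,"tz":0.06,"turn":0.14,"fingers":0}]' --grip_force 40

```text
t: 18.55
tool_pos: [0.5233, -0.2447, 0.2196]
tool_rot: [0.329, 0.944, -0.001, 0.001]
force: [0.7, 2.1, -5.5]
grip_width: 0.401
gripper_force: 41.3
```

>>> arm_command --commands '[{"tx":0,"ty":0,"tz":0.005,"turn":0,"fingers":0},{"tx":0,"ty":0,"tz":0.01,"turn":0,"fingers":0},{"tx":0,"ty":0,"tz":0.015,"turn":0,"fingers":0},{"tx":0,"ty":0,"tz":0.02,"turn":0,"fingers":0},{"tx":0,"ty":0,"tz":0.02,"turn":0,"fingers":0},{"tx":0,"ty":0,"tz":0.02,"turn":0,"fingers":0},{"tx":0,"ty":0,"tz":0.02,"turn":0,"fingers":0},{"tx":0,"ty":0,"tz":0.02,"turn":0,"fingers":0},{"tx":0,"ty":0,"tz":0.02,"turn":0,"fingers":0},{"tx":0,"ty":0,"tz":0.02,"turn":0,"fingers":0}]' --grip_force 40

```text
t: 19.55
tool_pos: [0.5238, -0.24, 0.2]
tool_rot: [0.326, 0.945, -0.0, 0.0]
force: [-0.2, 0.7, -4.2]
grip_width: 0.396
gripper_force: 41.3
```

```bash
python3 - <<'E'
from h import *
yaw=np.radians(52)
s=r.state();print(s["force"],s["wrist_torque"],s["joint_vel"].round(3),tool()[0],shift((.5232,-.2397,.165),yaw))
E
```

```text
[-0.23177817  0.72464696 -4.24669046] [-0.05464615  0.01223955  0.00674105] [-0.002  0.002 -0.003 -0.001  0.     0.002] [ 0.52384789 -0.2399542   0.20002265] [[0.0007, -0.0002, 0.035], 'turn -0.0016 q6 0.24']
```

>>> arm_command --commands '[{"tx":0.0007,"ty":0,"tz":0.005,"turn":0,"fingers":0},{"tx":0.0007,"ty":0,"tz":0.01,"turn":0,"fingers":0},{"tx":0.0007,"ty":0,"tz":0.015,"turn":0,"fingers":0},{"tx":0.0007,"ty":0,"tz":0.02,"turn":0,"fingers":0},{"tx":0.0007,"ty":0,"tz":0.025,"turn":0,"fingers":0},{"tx":0.0007,"ty":0,"tz":0.029,"turn":0,"fingers":0},{"tx":0.0007,"ty":0,"tz":0.032,"turn":0,"fingers":0},{"tx":0.0007,"ty":0,"tz":0.035,"turn":0,"fingers":0},{"tx":0.0007,"ty":0,"tz":0.035,"turn":0,"fingers":0},{"tx":0.0007,"ty":0,"tz":0.035,"turn":0,"fingers":0}]' --grip_force 40

```text
t: 20.55
tool_pos: [0.5234, -0.2395, 0.165]
tool_rot: [0.326, 0.945, -0.0, 0.0]
force: [-0.0, -0.4, -3.9]
grip_width: 0.396
gripper_force: 41.4
```

No contact yet. Continuing to about 7 mm above the seat.

>>> arm_command --commands '[{"tx":0,"ty":0,"tz":0.002,"turn":0,"fingers":0},{"tx":0,"ty":0,"tz":0.004,"turn":0,"fingers":0},{"tx":0,"ty":0,"tz":0.006,"turn":0,"fingers":0},{"tx":0,"ty":0,"tz":0.008,"turn":0,"fingers":0},{"tx":0,"ty":0,"tz":0.01,"turn":0,"fingers":0},{"tx":0,"ty":0,"tz":0.011,"turn":0,"fingers":0},{"tx":0,"ty":0,"tz":0.012,"turn":0,"fingers":0},{"tx":0,"ty":0,"tz":0.012,"turn":0,"fingers":0},{"tx":0,"ty":0,"tz":0.012,"turn":0,"fingers":0},{"tx":0,"ty":0,"tz":0.012,"turn":0,"fingers":0}]' --grip_force 40

```text
t: 21.55
tool_pos: [0.5234, -0.2395, 0.153]
tool_rot: [0.326, 0.945, -0.0, 0.0]
force: [1.3, 0.9, -4.6]
grip_width: 0.401
gripper_force: 41.3
```

>>> arm_command --commands '[{"tx":0,"ty":0,"tz":0.001,"turn":0,"fingers":0},{"tx":0,"ty":0,"tz":0.002,"turn":0,"fingers":0},{"tx":0,"ty":0,"tz":0.003,"turn":0,"fingers":0},{"tx":0,"ty":0,"tz":0.004,"turn":0,"fingers":0},{"tx":0,"ty":0,"tz":0.005,"turn":0,"fingers":0},{"tx":0,"ty":0,"tz":0.005,"turn":0,"fingers":0},{"tx":0,"ty":0,"tz":0.005,"turn":0,"fingers":0},{"tx":0,"ty":0,"tz":0.005,"turn":0,"fingers":0},{"tx":0,"ty":0,"tz":0.005,"turn":0,"fingers":0},{"tx":0,"ty":0,"tz":0.005,"turn":0,"fingers":0}]' --grip_force 40

```text
t: 22.55
tool_pos: [0.5234, -0.2395, 0.148]
tool_rot: [0.326, 0.945, -0.0, 0.0]
force: [-0.3, -0.2, 2.6]
grip_width: 0.4
gripper_force: 42.0
```

```bash
python3 - <<'E'
from h import *
s=r.state();print(s["force"],s["wrist_torque"],s["qpos"][5])
E
```

```text
[-0.32430491 -0.22888586  2.62119127] [0.06585589 0.10696339 0.02942198] 0.2356351416012173
```

The dogs push back with about 6.6 N, as expected. Turning in small steps.

>>> arm_command --commands '[{"tx":0,"ty":0,"tz":0,"turn":0.02,"fingers":0},{"tx":0,"ty":0,"tz":0,"turn":0.04,"fingers":0},{"tx":0,"ty":0,"tz":0,"turn":0.06,"fingers":0},{"tx":0,"ty":0,"tz":0,"turn":0.08,"fingers":0},{"tx":0,"ty":0,"tz":0,"turn":0.1,"fingers":0},{"tx":0,"ty":0,"tz":0,"turn":0.12,"fingers":0},{"tx":0,"ty":0,"tz":0,"turn":0.12,"fingers":0},{"tx":0,"ty":0,"tz":0,"turn":0.12,"fingers":0},{"tx":0,"ty":0,"tz":0,"turn":0.12,"fingers":0},{"tx":0,"ty":0,"tz":0,"turn":0.12,"fingers":0}]' --grip_force 40

```text
t: 23.55
tool_pos: [0.5235, -0.2394, 0.148]
tool_rot: [0.382, 0.924, 0.0, 0.0]
force: [2.9, 2.2, 2.1]
grip_width: 0.399
gripper_force: 42.4
```

>>> arm_command --commands '[{"tx":0,"ty":0,"tz":0,"turn":0.02,"fingers":0},{"tx":0,"ty":0,"tz":0,"turn":0.04,"fingers":0},{"tx":0,"ty":0,"tz":0,"turn":0.06,"fingers":0},{"tx":0,"ty":0,"tz":0,"turn":0.08,"fingers":0},{"tx":0,"ty":0,"tz":0,"turn":0.08,"fingers":0},{"tx":0,"ty":0,"tz":0,"turn":0.08,"fingers":0},{"tx":0,"ty":0,"tz":0,"turn":0.08,"fingers":0},{"tx":0,"ty":0,"tz":0,"turn":0.08,"fingers":0},{"tx":0,"ty":0,"tz":0,"turn":0.08,"fingers":0},{"tx":0,"ty":0,"tz":0,"turn":0.08,"fingers":0}]' --grip_force 40

```text
t: 24.55
tool_pos: [0.5233, -0.2395, 0.148]
tool_rot: [0.419, 0.908, -0.0, 0.0]
force: [3.9, 0.8, 2.8]
grip_width: 0.396
gripper_force: 42.4
```

>>> arm_command --commands '[{"tx":0,"ty":0,"tz":0,"turn":0.02,"fingers":0},{"tx":0,"ty":0,"tz":0,"turn":0.04,"fingers":0},{"tx":0,"ty":0,"tz":0,"turn":0.06,"fingers":0},{"tx":0,"ty":0,"tz":0,"turn":0.08,"fingers":0},{"tx":0,"ty":0,"tz":0,"turn":0.08,"fingers":0},{"tx":0,"ty":0,"tz":0,"turn":0.08,"fingers":0},{"tx":0,"ty":0,"tz":0,"turn":0.08,"fingers":0},{"tx":0,"ty":0,"tz":0,"turn":0.08,"fingers":0},{"tx":0,"ty":0,"tz":0,"turn":0.08,"fingers":0},{"tx":0,"ty":0,"tz":0,"turn":0.08,"fingers":0}]' --grip_force 40

```text
t: 25.55
tool_pos: [0.523, -0.2396, 0.1477]
tool_rot: [0.455, 0.89, -0.0, -0.0]
force: [2.8, -4.2, -3.8]
grip_width: 0.398
gripper_force: 40.5
```

The push vanished (fz −3.8 N), so I stop turning and lower the casting.

>>> arm_command --commands '[{"tx":0,"ty":0,"tz":0.0005,"turn":0,"fingers":0},{"tx":0,"ty":0,"tz":0.001,"turn":0,"fingers":0},{"tx":0,"ty":0,"tz":0.0015,"turn":0,"fingers":0},{"tx":0,"ty":0,"tz":0.002,"turn":0,"fingers":0},{"tx":0,"ty":0,"tz":0.002,"turn":0,"fingers":0},{"tx":0,"ty":0,"tz":0.002,"turn":0,"fingers":0},{"tx":0,"ty":0,"tz":0.002,"turn":0,"fingers":0},{"tx":0,"ty":0,"tz":0.002,"turn":0,"fingers":0},{"tx":0,"ty":0,"tz":0.002,"turn":0,"fingers":0},{"tx":0,"ty":0,"tz":0.002,"turn":0,"fingers":0}]' --grip_force 40

```text
t: 26.55
tool_pos: [0.5232, -0.2395, 0.1459]
tool_rot: [0.455, 0.89, -0.0, -0.0]
force: [1.0, -4.9, -3.4]
grip_width: 0.4
gripper_force: 40.7
```

>>> arm_command --commands '[{"tx":0,"ty":0,"tz":0.0005,"turn":0,"fingers":0},{"tx":0,"ty":0,"tz":0.0005,"turn":0,"fingers":0},{"tx":0,"ty":0,"tz":0.0005,"turn":0,"fingers":0.45},{"tx":0,"ty":0,"tz":0.0005,"turn":0,"fingers":1},{"tx":0,"ty":0,"tz":0.0005,"turn":0,"fingers":1},{"tx":0,"ty":0,"tz":0.0005,"turn":0,"fingers":1},{"tx":0,"ty":0,"tz":0.0005,"turn":0,"fingers":1},{"tx":0,"ty":0,"tz":-0.03,"turn":0,"fingers":1},{"tx":0,"ty":0,"tz":-0.07,"turn":0,"fingers":1},{"tx":0,"ty":0,"tz":-0.108,"turn":0,"fingers":1}]' --grip_force 20

```text
t: 27.55
tool_pos: [0.523, -0.2392, 0.2551]
tool_rot: [0.455, 0.89, 0.0, -0.0]
force: [0.6, -0.4, 0.7]
grip_width: 1.001
gripper_force: 0.0
```

```bash
python3 - <<'E'
from h import *
im=r.get_image("scene");ms=r.camera_model("scene");tp=r.get_image("top");mt=r.camera_model("top");w=r.camera_model("wrist");iw=r.get_image("wrist")
for i,n in((im,"s3"),(tp,"t3"),(iw,"w7")): cv2.imwrite(f"pics/{n}.png",i[:,:,::-1])
print(r.state()["force"],tool()[0])
def msk(i,x0,y0,x1,y1):
    h=cv2.cvtColor(i,cv2.COLOR_RGB2HSV);k=np.zeros(i.shape[:2],np.uint8);k[y0:y1,x0:x1]=cv2.inRange(h,(8,70,40),(28,255,255))[y0:y1,x0:x1]
    c=max(cv2.findContours(k,0,2)[0],key=cv2.contourArea);return cv2.boundingRect(c)
# outline extremes expected for heights: project casting rings
def box(m,c,z0):
    a=np.linspace(0,2*np.pi,72);P=[]
    for rr,z in((.024,0),(.024,.014),(.0185,.044),(.0175,.046)):
        P+=[proj(m,(c[0]+rr*np.cos(t),c[1]+rr*np.sin(t),z0+z)) for t in a]
    P=np.array(P);return np.round(np.r_[P.min(0),P.max(0)-P.min(0)],1)
for n,c,z0s in(("A",(.5228,-.2394),(.05,.053,.056)),("B",(.540,.016),(.066,.076,.086))):
    for z0 in z0s:
        b=box(ms,c,z0);print(n,z0,"scene exp",b)
    x,y,ww,hh=b.astype(int);print("scene seen",msk(im,x-15,y-15,x+ww+15,y+hh+25))
    for z0 in z0s[:1]: b=box(mt,c,z0);print("top exp",b)
    x,y,ww,hh=b.astype(int);print("top seen",msk(tp,x-12,y-12,x+ww+12,y+hh+12))
E
```

```text
[ 0.43782516 -0.24813585 -0.62781624] [ 0.52437428 -0.23987988  0.25657478]
A 0.05 scene exp [428.9 281.7  33.7  41.6]
A 0.053 scene exp [429.  280.   33.8  41.6]
A 0.056 scene exp [429.2 278.3  33.8  41.6]
scene seen (429, 282, 33, 41)
top exp [421.4 204.4  30.1  28.8]
top seen (421, 207, 27, 28)
B 0.066 scene exp [327.9 218.4  25.5  31.8]
B 0.076 scene exp [327.9 213.6  25.6  31.8]
B 0.086 scene exp [327.8 208.6  25.7  31.9]
scene seen (323, 218, 31, 32)
top exp [282.7 187.   27.   30.2]
top seen (282, 189, 26, 29)
```

```bash
python3 - <<'E'
from h import *
i=cv2.imread("pics/s3.png");h=cv2.cvtColor(i,cv2.COLOR_BGR2HSV);k=cv2.inRange(h,(8,70,40),(28,255,255))
for nm,(x0,y0,x1,y1) in dict(B=(318,215,362,254),A=(420,278,470,328)).items():
    print(nm,[(y,int(c.min())+x0,int(c.max())+x0,len(c)) for y in range(y0,y1,3) for c in [np.where(k[y,x0:x1])[0]] if len(c)])
E
```

```text
B [(218, 340, 341, 2), (221, 320, 349, 20), (224, 328, 349, 22), (227, 331, 349, 19), (230, 331, 349, 19), (233, 332, 349, 18), (236, 329, 352, 24), (239, 329, 352, 24), (242, 329, 352, 24), (245, 329, 352, 24), (248, 332, 349, 13)]
A [(284, 438, 453, 16), (287, 435, 457, 23), (290, 434, 460, 27), (293, 434, 460, 27), (296, 434, 460, 27), (299, 433, 459, 27), (302, 431, 459, 29), (305, 430, 460, 31), (308, 429, 461, 33), (311, 429, 461, 33), (314, 430, 460, 31), (317, 431, 457, 24), (320, 441, 457, 17)]
```

Both silhouettes are symmetric and upright, with A flush at table height and B in its pan. Handing in.

```bash
python3 -c "
from cell import r
print(r.finish_job())"
```

```text
the job is handed in; nothing more can be done
None
```

The balance tipped to the casting in the left pan as the heavier; it is now on the turntable, dropped over the dogs and flush by the camera check. The lighter one stands upright in the right pan, and the job is handed in at about 28 s; no verdict was returned.

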